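# Feed a dish through the guarded slot of a UV unit and draw out its drawer

### The arm

A 6-joint arm with a two-finger parallel gripper is mounted at the origin on a cart in front of the work surface, level with it; the furniture and walls round the work are solid. World frame = base frame: x ahead of the robot, y to its left, z up, the work surface at z = 0. Lengths are in m, angles in rad, forces in N, time in s.
With the tool pointing down it reaches from about 0.375 to 0.75 m from the base axis. Payload 9 kg.
Tool frame: the origin (TCP) lies on the centre line of the jaws, within the pads' length; the fingertips stand 25 mm ahead of it and the grasp point (between the pads) lies 6 mm ahead of it (env.tcp_to_tips is the distance from the TCP to the fingertips, in m); y points along the fingers, x is the direction in which the jaws open and shut, and the axes are right-handed (so a half turn about y gives the same grasp; the last joint's range is limited). The gripper opens to 85 mm and grips with 20 to 120 N. Pads are 22 mm wide; open, the fingers measure 114 mm over their backs; the gripper's body (76 mm by 85 mm) begins 54 mm behind the grasp point. The pads swing forward as they close: fully open they stand 13 mm farther back than shut.
Start: joints at [1.059, 0.104, 0.097, 1.564, 0, 1.353], TCP at [0.174, 0.574, 0.256] pointing down, gripper open.
Joint ranges: [-2.99, 2.99], [-0.84, 1.86], [-1.1, 1.16], [-1.84, 2.11], [-1.51, 1.56], [-3.14, 3.14]. Speed limits (rad/s): [2.22, 2.22, 2.57, 3.14, 3.14, 3.14].

### API

Orientations are given as a rotation vector (axis times angle).
In Python, from workcell import env gives the robot as it stands. The module is installed in compiled form; this text tells all that it offers.
- The arm moves only by the shell command python3 -m inch 'ROWS'. ROWS is JSON, a list of rows, each an object with "jaw": the opening, from 0 (shut) to 1 (fully open); "dp": the shift along the tool's x, y, z in m, a list of three; "angular": the turn, a rotation vector about the tool's x, y, z in degrees, a list of three. In form: [{"jaw": jaw, "dp": [dx, dy, dz], "angular": [ax, ay, az]}, ...]. A call has exactly 5 rows; each row is the pose to reach, as a shift and turn from the pose commanded when the call began, along the tool's axes at that moment; what a row does not reach only later rows make up. A row lasts 1/10 s, in which the tool goes at most 50 mm and 8.59 degrees, less where a joint would pass 70% of its speed; a pose out of reach is approached as far as the arm can. A call with a gripper value outside its range is refused whole. The fingers move at their own pace and stop on an object; the grip force is fixed at half the most. Time passes only in rows, so rows that repeat a pose let the fingers close, or fill a call up. It gives the time, the measured TCP pose, the force and the opening at its end, in the units of the state.
- env.get_obs(): the state, without advancing time (a new reading comes with each control period).
- env.camera(name): name is "scene" or "side" or "wrist"; returns a dict with "img" (480x640x3 uint8, red, green, blue), "vfov" (degrees; the focal length in pixels is half the picture's height over the tangent of half this angle, whatever the lens; pixels are square), "cx", "cy" (the principal point, pixels), "dist" ([k1, k2, p1, p2, k3] as OpenCV has them; the pictures are not rectified), "T" (4x4, takes a point from camera to world coordinates); the wrist camera has in their place "mount" (4x4, takes a point from camera to tool coordinates, whose origin is the TCP and whose axes are the tool frame's). Camera axes: x right, y down, z forward; pixel columns grow to the right and rows downward; lengths in m; the calibration is good to about 2 mm. A picture is of the moment at which its call begins: read the wrist's pose just before it. There is no depth.
- env.sign_off(): hands the job in, once; it reports no verdict.
The state is a dict: "time": time; "joint_positions": joint angles; "qvel": joint speeds; "joint_torque": joint torques, N m; "eef_pos": TCP position; "tool_rot": TCP orientation; "wrist_force": force on the tool from outside, world axes, zero at the start; "ft_torque": the same for the moment, N m; "gripper_width": finger opening in m.
Only numpy, scipy, OpenCV 4.12 (cv2) and the standard library are available. Lean on these libraries where they do the work, as an engineer would, in place of code of your own. Each camera call takes 0.05 s, during which the arm holds its last target.

### The job

Pick up the orange push stick and, with it alone (never the fingers), push the petri dish along the feed deck and through the low slot of the white UV unit until it drops into the shut drawer inside. Then lay the push stick down flat on the bench and draw the drawer gently out to its stop, so that the dish lies in it flat and clear of the shield. Leave the timer and the vial where they are.

Things in the scene. Friction and masses are not known exactly. Their poses are not given: they have to be found in the camera images.
- uv_unit: Fixed UV unit: white hood 110 x 93 mm, 85 mm high, amber shield as its roof, with a steel feed deck in front. Origin: on the bench below the middle of the shut drawer's floor. Its +x is the feed direction (into the slot); the drawer opens along its -y.
- feed_deck (a point): Middle of the deck's top, at x = -100 mm in the unit, 36 mm above the bench; axes as the unit's. The deck runs along x from -51 to +51 mm of this point, between two fences (inner faces at y = +-38 mm, tops 10 mm above the deck; the outer end is open).
- slot (a point): Middle of the slot's lower edge, level with the deck, at x = -51 mm in the unit; axes as the unit's. The slot in the 5 mm front wall is 76 mm wide and 28 mm high. The deck ends 2 mm beyond this point; there the dish drops 7 mm into the drawer. Pushing the dish's rear edge 10 to 35 mm past this point leaves it wholly on the drawer's floor.
- drawer (a joint): How far the drawer is out, m: 0 shut (at the start), 0.075 at its stop. It slides along the unit's -y with about 1.5 N of friction, no spring.
- drawer_floor (a point): Middle of the drawer's inner floor (90 mm along the unit's x, 76 mm along its y), 29 mm above the bench; low lips 4.5 mm high on three sides, front panel 62 mm high on the fourth. Moves with the drawer; axes as the unit's.
- drawer_handle (a point): Middle of the drawer's handle: a dark round bar, 10 mm thick, 60 mm between its two posts, level along the unit's x, 58 mm above the bench and 41 mm (centre) in front of the drawer's white front panel, which leaves a 36 mm gap behind the bar. The hood's top is 27 mm higher than the bar's centre. Moves with the drawer.
- dish: Closed petri dish, a flat disc 58 mm in diameter and 15 mm high, about 30 g; origin at the centre of its underside. Starts on the feed deck between the fences.
- push_stick: Orange push stick, about 90 g, lying on the bench at the start. Origin at its underside, below the middle of the grip. Along its own +x a flat bar, 24 mm wide and 10 mm thick, runs from -65 to +95 mm and ends in a cross head 44 mm wide and 20 mm high whose flat pushing face is at x = +100 mm. The upright grip with black ribs, 36 mm long (x), 18 mm wide (y), spans z = 10 to 52 mm.
- timer: Bystander: small white timer, 64 x 64 x 19 mm, origin under its middle.
- vial: Bystander: small amber vial with black cap, 23 mm in diameter, 57 mm high, standing behind the UV unit; origin under its middle.
Not all that is in view belongs to the job. What is shaped like the dish but green or purple is not meant.

How it is judged:
On the way, in this order (a step that is already met when the one before it is completed fails the run):
1. the push stick pushes the dish on the feed deck (contact force between push_stick and dish above 0.02 N and height (world z) of push_stick above 0.03 m), for 0.02 s.
2. the dish has been fed through the slot and lies flat in the shut drawer (z of dish in the frame of drawer_floor between -0.003 and 0.003 m and x of dish in the frame of drawer_floor between -0.018 and 0.018 m and y of dish in the frame of drawer_floor between -0.016 and 0.012 m and value of joint drawer below 0.008 m), for 0.2 s.
3. the push stick is laid flat on the bench and let go while the drawer is still shut (height (world z) of push_stick below 0.006 m and angle between push_stick's own z axis and vertical below 0.12 rad and contact force between push_stick and the fingers below 0.1 N and value of joint drawer below 0.012 m), for 0.1 s.
4. the drawer is out at its stop (value of joint drawer above 0.071 m), for 0.1 s.
At the end, for the whole second after the job is handed in: The drawer is out at its stop (within 4 mm), the dish lies flat and still on the drawer's floor between its lips, and the push stick lies flat and still on the bench (value of joint drawer above 0.071 m and z of dish in the frame of drawer_floor between -0.003 and 0.003 m and x of dish in the frame of drawer_floor between -0.018 and 0.018 m and y of dish in the frame of drawer_floor between -0.016 and 0.012 m and angle between dish's own z axis and vertical below 0.1 rad and linear speed of each of dish, push_stick below 0.02 m/s and height (world z) of push_stick below 0.006 m and angle between push_stick's own z axis and vertical below 0.12 rad); the robot touches nothing.
It fails at once if the fingers or the arm touch the dish (contact force between dish and the fingers above 0.3 N or contact force between dish and the arm above 0.3 N).
It fails at once if the dish is tipped up steeply (angle between dish's own z axis and vertical above 0.7 rad).
It fails at once if the drawer is yanked or slammed (faster than 0.4 m/s) (velocity of joint drawer above 0.4 m/s or velocity of joint drawer below -0.4 m/s).
It fails at once if a bystander is moved by more than 3 cm (distance of any of timer, vial from where it was at the start of the episode above 0.03 m).
It also fails if it takes over 61 s, if anything falls off the work surface, if the arm or the gripper's body presses on something with over 40 N, if the wrist force passes 120 N, or if a joint passes its speed limit or range.

## Working session

There is one attempt and no reset: what is moved stays moved. The work goes in short steps, Python scripts to look and compute and a shell command to move; the robot and the scene stay as the last step left them, time stands still between calls to the robot, and variables do not carry over. Pictures are saved under pics/ and viewed, and the job is handed in when it is done.

```bash
mkdir -p pics; cat > h.py <<'E'
import numpy as np, cv2
from scipy.spatial.transform import Rotation as R
from workcell import env
def cam(name,fn=None):
    o=env.get_obs(); c=env.camera(name)
    if 'T' in c: T=np.array(c['T'])
    else:
        W=np.eye(4);W[:3,:3]=R.from_rotvec(o['tool_rot']).as_matrix();W[:3,3]=o['eef_pos'];T=W@np.array(c['mount'])
    f=240/np.tan(np.radians(c['vfov'])/2)
    K=np.array([[f,0,c['cx']],[0,f,c['cy']],[0,0,1]])
    d=np.array(c['dist'],float)
    if fn: cv2.imwrite('pics/'+fn+'.png',c['img'][:,:,::-1]); np.savez('pics/'+fn+'.npz',T=T,K=K,d=d)
    return c['img'],T,K,d
def load(fn):
    z=np.load('pics/'+fn+'.npz');return z['T'],z['K'],z['d']
def pix2z(fn,uv,z):
    T,K,d=load(fn)
    p=cv2.undistortPoints(np.array(uv,float).reshape(-1,1,2),K,d).reshape(-1,2)
    r=np.c_[p,np.ones(len(p))]@T[:3,:3].T
    z=np.broadcast_to(z,len(p))
    return T[:3,3]+r*((z-T[2,3])/r[:,2])[:,None]
def proj(fn,P):
    T,K,d=load(fn);Ti=np.linalg.inv(T)
    return cv2.projectPoints(np.array(P,float).reshape(-1,1,3),cv2.Rodrigues(Ti[:3,:3])[0],Ti[:3,3],K,d)[0].reshape(-1,2)
def crop(fn,x0,y0,w,h,s,out):
    i=cv2.imread('pics/'+fn+'.png')[y0:y0+h,x0:x0+w]
    cv2.imwrite('pics/'+out+'.png',cv2.resize(i,None,fx=s,fy=s,interpolation=cv2.INTER_CUBIC))
def st():
    o=env.get_obs();print(round(o['time'],2),np.round(o['eef_pos'],4),np.round(R.from_rotvec(o['tool_rot']).as_matrix(),3).tolist(),np.round(o['joint_positions'],3),np.round(o['wrist_force'],1),round(o['gripper_width'],4))
E
python3 - <<'E'
from h import *
st()
for n in('scene','side','wrist'):
    cam(n,n+'0');T,K,d=load(n+'0');print(n,T[:3,3].round(3),T[:3,2].round(2),K[0,0])
E
```

```text
0.0 [0.1736 0.574  0.2555] [[0.29, -0.001, -0.957], [0.957, -0.001, 0.29], [-0.001, -1.0, 0.0]] [1.059 0.105 0.096 1.564 0.    1.353] [ 0.  -0.9 -0.6] 0.0852
scene [0.341 0.987 0.523] [ 0.24 -0.81 -0.53] 486.14327181447703
side [0.428 1.092 0.366] [ 0.16 -0.93 -0.33] 463.289994435241
wrist [0.094 0.598 0.373] [ 0.31 -0.1  -0.94] 345.4145776387508
```

View pics/scene0.png

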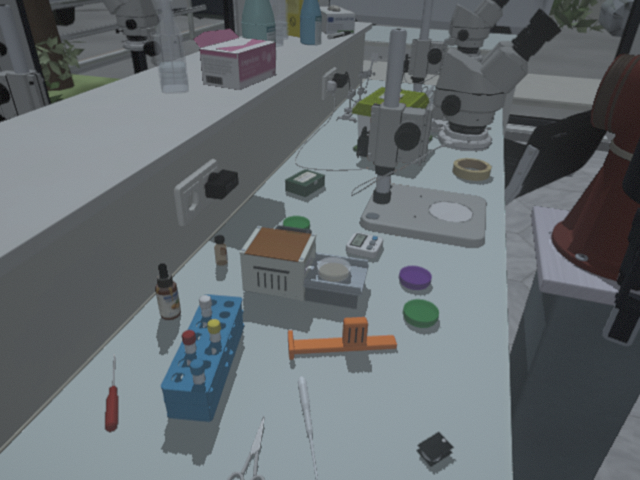

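View pics/side0.png

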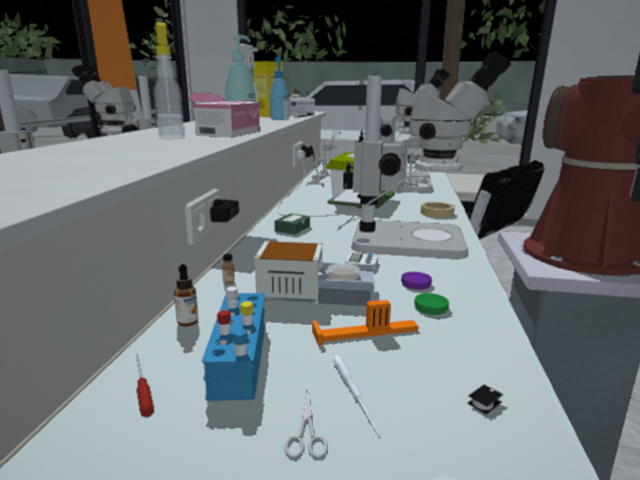

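View pics/wrist0.png

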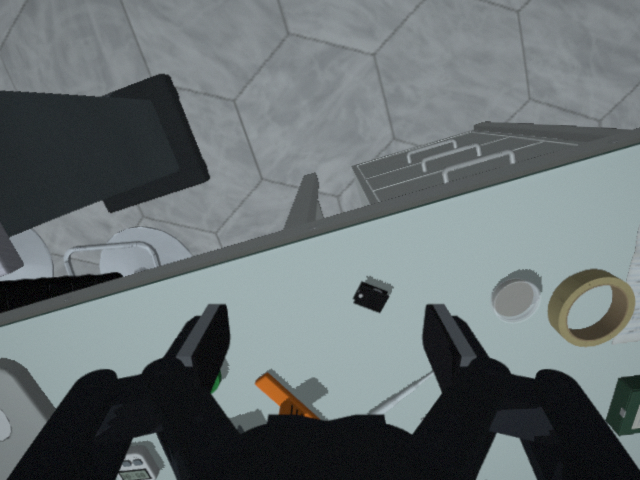

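```bash
python3 - <<'E'
from h import *
crop('scene0',200,210,200,160,4,'c1')
crop('side0',215,230,220,120,3.6,'c2')
E
```

```text
(no output)
```

View pics/c1.png

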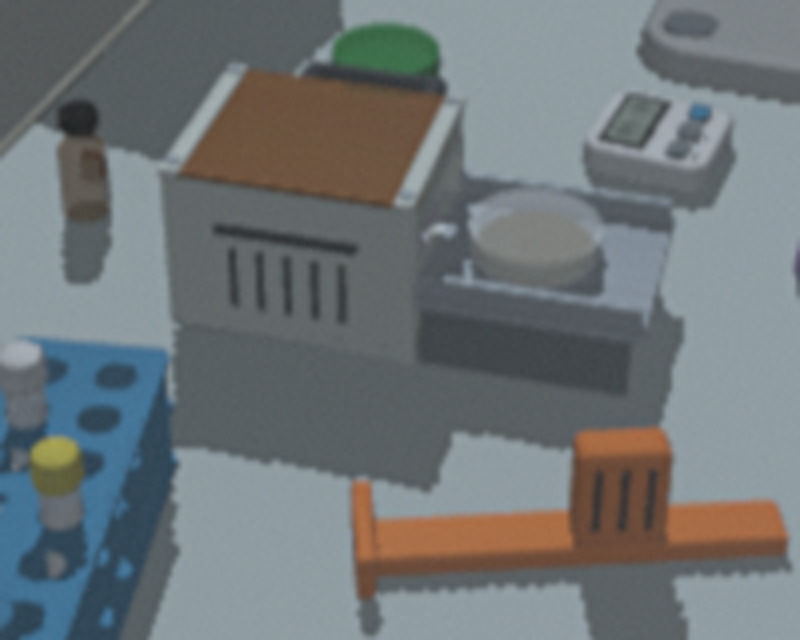

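View pics/c2.png

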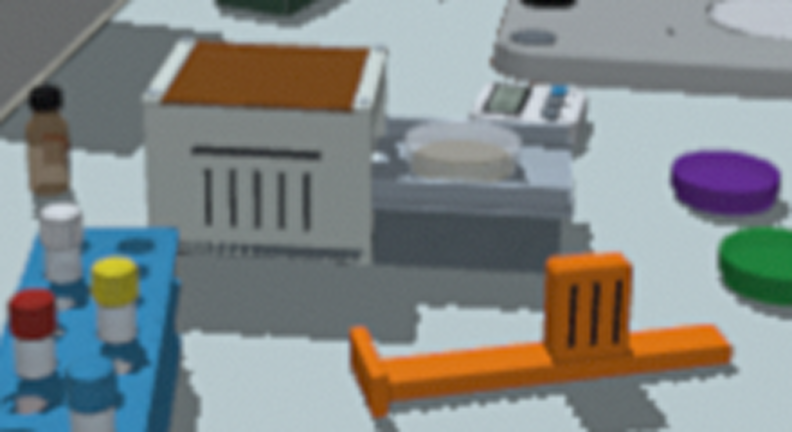

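```bash
python3 - <<'E'
from h import *
def c1(p): return [(200+u/4-.0,210+v/4) for u,v in p]
def c2(p): return [(215+u/3.6,230+v/3.6) for u,v in p]
print('hood top s',pix2z('scene0',c1([(168,165),(408,205),(238,65),(462,100)]),.085).round(4))
print('hood top side',pix2z('side0',c2([(147,98),(360,109),(184,41),(385,47)]),.085).round(4))
print('hood bot',pix2z('scene0',c1([(175,322),(418,360)]),0).round(4),pix2z('side0',c2([(150,245),(370,263)]),0).round(4))
print('dish', pix2z('scene0',c1([(537,218)]),.051).round(4),pix2z('side0',c2([(463,145)]),.051).round(4))
print('deck end fence', pix2z('scene0',c1([(650,310),(672,205)]),.046).round(4),pix2z('side0',c2([(572,190),(573,155)]),.046).round(4))
print('stick head bottom / tail bottom', pix2z('scene0',c1([(365,597),(787,552)]),0.).round(4),pix2z('side0',c2([(378,415),(732,357)]),0.).round(4))
print('grip top', pix2z('scene0',c1([(578,455),(668,455),(582,432),(664,430)]),.052).round(4),pix2z('side0',c2([(550,267),(632,262)]),.052).round(4))
print('timer', pix2z('scene0',c1([(657,125)]),.019).round(4),'green', pix2z('scene0',c1([(386,55)]),.01).round(4))
print('vial', pix2z('scene0',c1([(85,212)]),0).round(4))
E
```

```text
hood top s [[0.6523 0.3781 0.085 ]
 [0.5493 0.3733 0.085 ]
 [0.6578 0.2923 0.085 ]
 [0.5536 0.2879 0.085 ]]
hood top side [[0.655  0.3824 0.085 ]
 [0.5536 0.377  0.085 ]
 [0.6607 0.2985 0.085 ]
 [0.5565 0.2871 0.085 ]]
hood bot [[0.6564 0.3744 0.    ]
 [0.5473 0.3649 0.    ]] [[0.6613 0.3661 0.    ]
 [0.5501 0.365  0.    ]]
dish [[0.5099 0.3169 0.051 ]] [[0.51   0.3291 0.051 ]]
deck end fence [[0.4504 0.3583 0.046 ]
 [0.4583 0.2805 0.046 ]] [[0.4541 0.3624 0.046 ]
 [0.4561 0.3193 0.046 ]]
stick head bottom / tail bottom [[0.5212 0.5027 0.    ]
 [0.3774 0.4295 0.    ]] [[0.5232 0.5011 0.    ]
 [0.3786 0.4249 0.    ]]
grip top [[0.4542 0.4599 0.052 ]
 [0.4232 0.4493 0.052 ]
 [0.4561 0.4472 0.052 ]
 [0.4276 0.4362 0.052 ]] [[0.4582 0.4575 0.052 ]
 [0.4245 0.4461 0.052 ]]
timer [[0.4873 0.1734 0.019 ]] green [[0.6423 0.1374 0.01  ]]
vial [[0.7324 0.3103 0.    ]]
```

```bash
cat >> h.py <<'E'
def go(p,yaw):
    """dp (mm) and angular (deg) in tool axes to reach TCP p, tool x at world yaw deg, pointing down"""
    o=env.get_obs();M=R.from_rotvec(o['tool_rot']).as_matrix()
    a=np.radians(yaw);x=np.array([np.cos(a),np.sin(a),0]);y=np.array([0,0,-1.]);G=np.c_[x,y,np.cross(x,y)]
    print('dp',(M.T@(np.array(p)-o['eef_pos'])).round(4),'ang',np.degrees(R.from_matrix(M.T@G).as_rotvec()).round(2))
E
python3 - <<'E'
from h import *
go([.50,.40,.26],93)
E
```

```text
dp [-0.0721 -0.0043 -0.3628] ang [ -0.02 -19.83  -0.05]
```

```bash
python3 -m inch '[{"jaw":1,"dp":[-0.009,0,-0.045],"angular":[0,-4,0]},{"jaw":1,"dp":[-0.018,0,-0.09],"angular":[0,-8,0]},{"jaw":1,"dp":[-0.027,0,-0.135],"angular":[0,-12,0]},{"jaw":1,"dp":[-0.036,0,-0.18],"angular":[0,-16,0]},{"jaw":1,"dp":[-0.045,0,-0.225],"angular":[0,-20,0]}]'
python3 - <<'E'
from h import *
go([.50,.40,.26],93)
E
```

```text
time: 0.65
eef_pos: [0.3774, 0.4649, 0.2561]
tool_rot: [-1.181, -1.252, 1.252]
wrist_force: [0.3, 1.0, 1.2]
gripper_width: 0.0853
dp [-0.0719 -0.0039 -0.1186] ang [-0.01  0.34 -0.  ]
```

```bash
python3 -m inch '[{"jaw":1,"dp":[-0.027,0,-0.04],"angular":[0,0,0]},{"jaw":1,"dp":[-0.05,0,-0.08],"angular":[0,0,0]},{"jaw":1,"dp":[-0.072,0,-0.118],"angular":[0,0,0]},{"jaw":1,"dp":[-0.072,0,-0.118],"angular":[0,0,0]},{"jaw":1,"dp":[-0.072,0,-0.118],"angular":[0,0,0]}]'
python3 - <<'E'
from h import *
st();cam('wrist','w1')
E
```

```text
time: 1.15
eef_pos: [0.4984, 0.3999, 0.2556]
tool_rot: [-1.183, -1.247, 1.249]
wrist_force: [-0.3, -1.1, -0.1]
gripper_width: 0.0856
1.15 [0.4984 0.3999 0.2556] [[-0.053, -0.001, -0.999], [0.999, -0.0, -0.053], [-0.0, -1.0, 0.001]] [0.472 0.227 0.232 1.576 0.    0.418] [-0.3 -1.1 -0.1] 0.0856
```

View pics/w1.png

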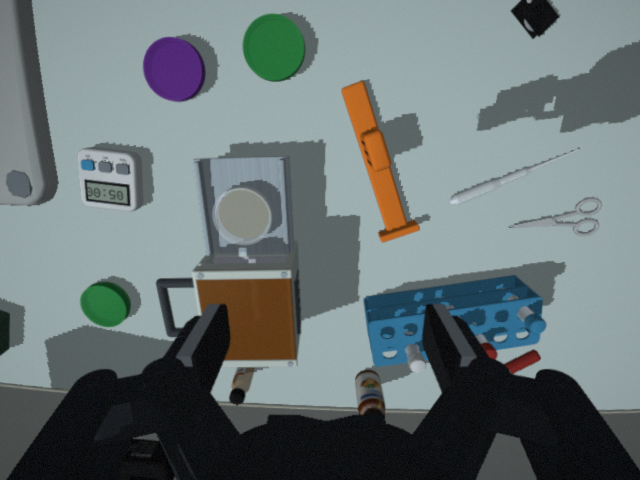

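```bash
python3 - <<'E'
from h import *
crop('w1',140,140,200,150,4,'d1')
crop('w1',140,240,200,140,4,'d1b')
crop('w1',310,60,140,200,3,'d2')
E
```

```text
(no output)
```

View pics/d1.png

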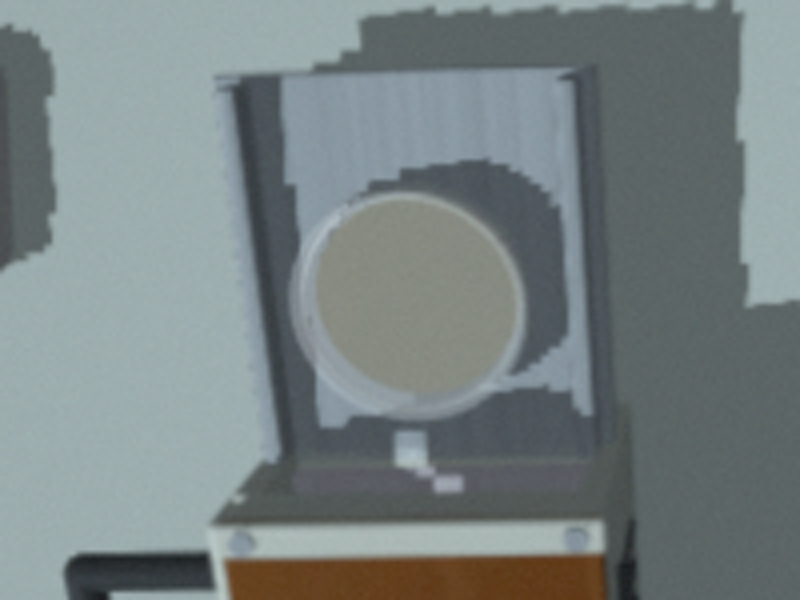

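View pics/d1b.png

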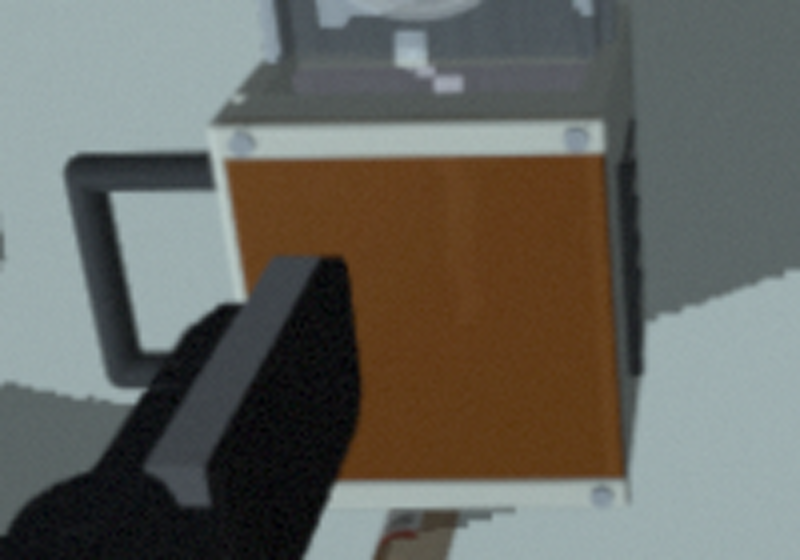

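View pics/d2.png

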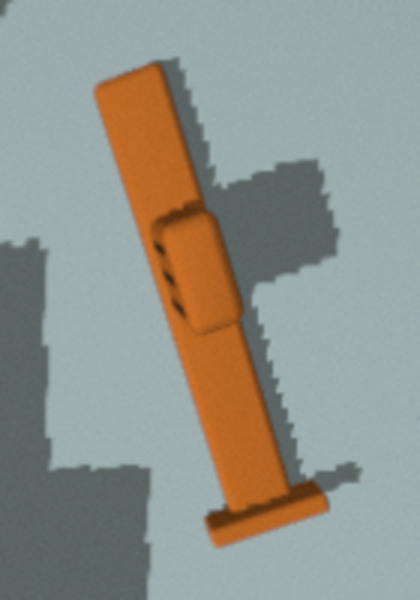

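```bash
python3 - <<'E'
from h import *
d1=lambda p:[(140+u/4,140+v/4) for u,v in p]
d1b=lambda p:[(140+u/4,240+v/4) for u,v in p]
d2=lambda p:[(310+u/3,60+v/3) for u,v in p]
P=lambda n,l,z:print(n,pix2z('w1',l,z)[:,:2].round(4).tolist())
P('deck end front edge z.036',d1([(290,72),(570,68)]),.036)
P('fence L top inner',d1([(237,88),(285,455)]),.046)
P('fence R top inner/outer',d1([(572,78),(600,70)]),.046)
P('fence R top inner far, ',d1([(592,410)]),.046)
P('dish top',d1([(418,297),(526,297),(310,297),(418,190)]),.051)
P('bar',d1b([(88,172),(123,372)]),.058)
P('hood top corners',d1([(212,522),(603,519)])+d1b([(628,478),]),.085)
P('stick tail top',d2([(97,88),(160,65)]),.01)
P('stick head top',d2([(207,520),(324,487),(330,508),(218,547)]),.02)
P('grip top',d2([(165,222),(205,209),(241,318),(205,332)]),.052)
E
```

```text
deck end front edge z.036 [[0.4583, 0.2876], [0.4542, 0.3554]]
fence L top inner [[0.4613, 0.278], [0.5543, 0.2845]]
fence R top inner/outer [[0.4553, 0.3571], [0.4531, 0.3636]]
fence R top inner far,  [[0.5377, 0.3633]]
dish top [[0.5089, 0.321], [0.5076, 0.3473], [0.5103, 0.2946], [0.4826, 0.3216]]
bar [[0.5847, 0.2351], [0.6455, 0.2378]]
hood top corners [[0.5554, 0.2796], [0.5495, 0.37], [0.6496, 0.3781]]
stick tail top [[0.3885, 0.4098], [0.3803, 0.4298]]
stick head top [[0.5317, 0.4587], [0.5171, 0.4993], [0.5248, 0.5026], [0.5418, 0.4638]]
grip top [[0.428, 0.4309], [0.4236, 0.4425], [0.4552, 0.4568], [0.4601, 0.4461]]
```

```bash
python3 - <<'E'
from h import *
go([.442,.444,.12],113.5)
go([.442,.444,.042],113.5)
E
```

```text
dp [0.0464 0.136  0.053 ] ang [-6.000e-02 -2.036e+01  1.000e-02]
dp [0.0464 0.214  0.0529] ang [-6.000e-02 -2.036e+01  1.000e-02]
```

```bash
python3 -m inch '[{"jaw":1,"dp":[0.015,0.03,0.018],"angular":[0,-6.8,0]},{"jaw":1,"dp":[0.031,0.06,0.035],"angular":[0,-13.6,0]},{"jaw":1,"dp":[0.046,0.09,0.053],"angular":[0,-20.4,0]},{"jaw":1,"dp":[0.0465,0.12,0.053],"angular":[0,-20.4,0]},{"jaw":1,"dp":[0.0465,0.136,0.053],"angular":[0,-20.4,0]}]'
python3 - <<'E'
from h import *
st();cam('wrist','w2');cam('side','s2')
go([.442,.444,.042],113.5)
print(proj('w2',[(.442,.444,.052)]))
E
```

```text
time: 1.7
eef_pos: [0.4395, 0.4448, 0.1178]
tool_rot: [-0.983, -1.505, 1.509]
wrist_force: [-0.2, -0.2, -0.9]
gripper_width: 0.0851
1.7 [0.4395 0.4448 0.1178] [[-0.402, -0.003, -0.915], [0.915, -0.001, -0.402], [-0.0, -1.0, 0.003]] [ 0.583  0.204 -0.045  1.325  0.     0.168] [-0.2 -0.2 -0.9] 0.0851
dp [-0.0005  0.076  -0.0018] ang [-0.22  0.11 -0.03]
[[324.26576801 271.78289284]]
```

View pics/w2.png

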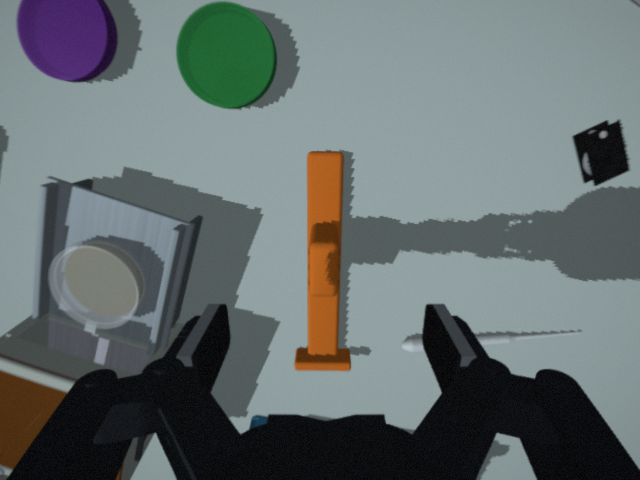

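View pics/s2.png

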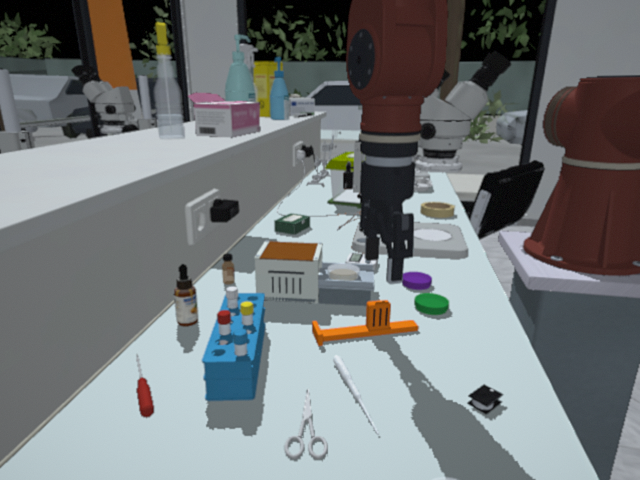

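```bash
python3 -m inch '[{"jaw":1,"dp":[-0.0005,0.025,-0.001],"angular":[0,0,0]},{"jaw":1,"dp":[-0.0005,0.05,-0.0018],"angular":[0,0,0]},{"jaw":1,"dp":[-0.0005,0.07,-0.0018],"angular":[0,0,0]},{"jaw":1,"dp":[-0.0005,0.076,-0.0018],"angular":[0,0,0]},{"jaw":1,"dp":[-0.0005,0.076,-0.0018],"angular":[0,0,0]}]'
python3 -m inch '[{"jaw":0.5,"dp":[0,0,0],"angular":[0,0,0]},{"jaw":0,"dp":[0,0,0],"angular":[0,0,0]},{"jaw":0,"dp":[0,0,0],"angular":[0,0,0]},{"jaw":0,"dp":[0,0,0],"angular":[0,0,0]},{"jaw":0,"dp":[0,0,0],"angular":[0,0,0]}]'
python3 - <<'E'
from h import *
st();cam('side','s3');cam('wrist','w3')
E
```

```text
time: 2.3
eef_pos: [0.4445, 0.4445, 0.045]
tool_rot: [-0.986, -1.505, 1.505]
wrist_force: [-0.1, -0.9, 0.7]
gripper_width: 0.0853
time: 2.8
eef_pos: [0.4445, 0.4447, 0.0449]
tool_rot: [-0.986, -1.506, 1.505]
wrist_force: [-0.7, -0.5, -0.4]
gripper_width: 0.017
2.8 [0.4445 0.4447 0.0449] [[-0.4, 0.001, -0.917], [0.917, 0.0, -0.4], [0.0, -1.0, -0.001]] [ 0.578  0.259 -0.118  1.193  0.     0.167] [-0.7 -0.5 -0.4] 0.017
```

View pics/w3.png

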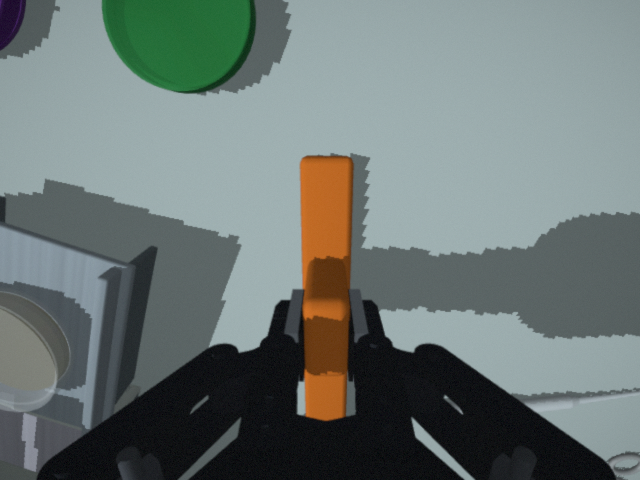

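```bash
python3 -m inch '[{"jaw":0,"dp":[0,-0.015,0],"angular":[0,0,0]},{"jaw":0,"dp":[0,-0.035,0],"angular":[0,0,0]},{"jaw":0,"dp":[0,-0.055,0],"angular":[0,0,0]},{"jaw":0,"dp":[0,-0.075,0],"angular":[0,0,0]},{"jaw":0,"dp":[0,-0.08,0],"angular":[0,0,0]}]'
python3 - <<'E'
from h import *
st();go([.3666,.3116,.125],94)
E
```

```text
time: 3.4
eef_pos: [0.4453, 0.4452, 0.1277]
tool_rot: [-0.987, -1.509, 1.503]
wrist_force: [0.0, 0.4, -0.3]
gripper_width: 0.0173
3.4 [0.4453 0.4452 0.1277] [[-0.4, 0.003, -0.917], [0.917, 0.002, -0.4], [0.001, -1.0, -0.004]] [ 0.578  0.204 -0.027  1.336  0.     0.167] [ 0.   0.4 -0.3] 0.0173
dp [-0.091   0.0022  0.1256] ang [ 0.21 19.57  0.08]
```

```bash
python3 -m inch '[{"jaw":0,"dp":[-0.018,0,0.028],"angular":[0,4,0]},{"jaw":0,"dp":[-0.036,0,0.056],"angular":[0,8,0]},{"jaw":0,"dp":[-0.055,0,0.084],"angular":[0,12,0]},{"jaw":0,"dp":[-0.073,0,0.11],"angular":[0,16,0]},{"jaw":0,"dp":[-0.091,0,0.1256],"angular":[0,19.6,0]}]'
python3 - <<'E'
from h import *
st();go([.3666,.3116,.125],94)
E
```

```text
time: 3.9
eef_pos: [0.3638, 0.3097, 0.1237]
tool_rot: [-1.176, -1.257, 1.259]
wrist_force: [0.1, -0.1, -0.7]
gripper_width: 0.0172
3.9 [0.3638 0.3097 0.1237] [[-0.067, -0.001, -0.998], [0.998, -0.001, -0.067], [-0.0, -1.0, 0.001]] [ 0.43  -0.258 -0.488  1.341  0.     0.363] [ 0.1 -0.1 -0.7] 0.0172
dp [ 0.0017 -0.0013 -0.0029] ang [-0.07 -0.16 -0.02]
```

```bash
python3 - <<'E'
from h import *
cam('wrist','w4');cam('scene','s4');st()
crop('s4',240,200,200,150,4,'s4c')
E
```

```text
4.0 [0.3643 0.309  0.1239] [[-0.066, -0.001, -0.998], [0.998, -0.001, -0.066], [-0.001, -1.0, 0.001]] [ 0.429 -0.258 -0.488  1.342 -0.     0.363] [-0.7 -0.6 -0.9] 0.0172
```

View pics/w4.png

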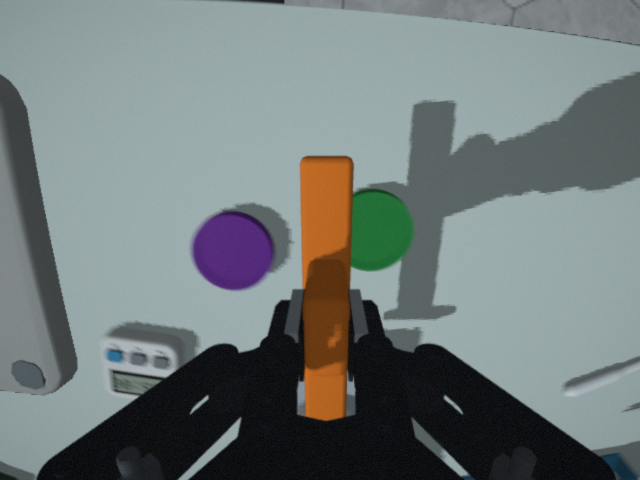

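View pics/s4c.png

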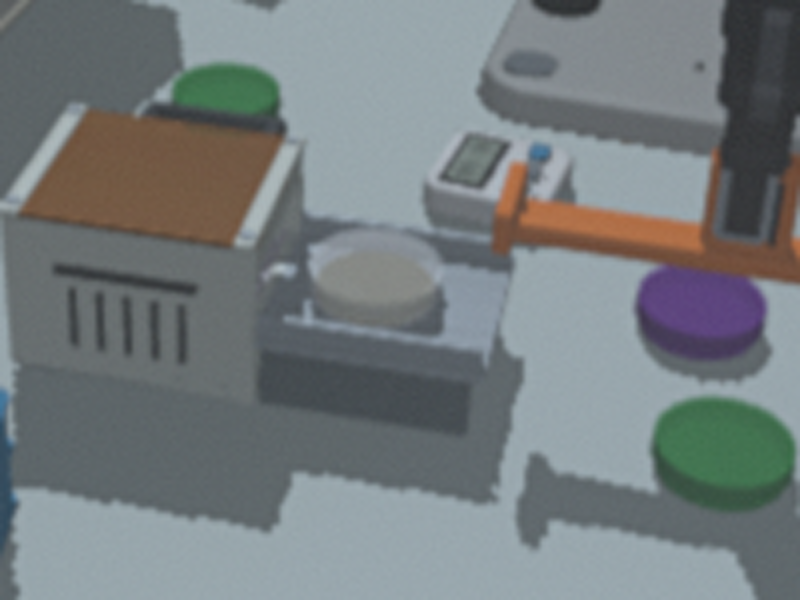

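```bash
python3 - <<'E'
from h import *
p=pix2z('s4',[(240+495/4,200+248/4),(240+515/4,200+165/4)],[.079,.099]);print(p.round(4))
T=np.array([.3642,.3092]);a=np.radians(3.85)
for q in p:
    d=q[:2]-T;print(d@[np.cos(a),np.sin(a)],d@[-np.sin(a),np.cos(a)])
go([.3656,.3112,.084],94)
E
```

```text
[[0.4563 0.3338 0.079 ]
 [0.4569 0.3    0.099 ]]
0.09353628642024944 0.018341659184530547
0.09189455582380605 -0.015423606345403417
dp [ 0.0021  0.0399 -0.0014] ang [-0.06 -0.21 -0.04]
```

```bash
python3 -m inch '[{"jaw":0,"dp":[0.002,0.012,-0.001],"angular":[0,0,0]},{"jaw":0,"dp":[0.002,0.026,-0.0014],"angular":[0,-0.2,0]},{"jaw":0,"dp":[0.002,0.04,-0.0014],"angular":[0,-0.2,0]},{"jaw":0,"dp":[0.002,0.04,-0.0014],"angular":[0,-0.2,0]},{"jaw":0,"dp":[0.002,0.04,-0.0014],"angular":[0,-0.2,0]}]'
python3 - <<'E'
from h import *
st();cam('scene','s5');cam('side','t5')
crop('s5',240,200,200,150,4,'s5c')
crop('t5',240,220,200,100,4,'t5c')
E
```

```text
time: 4.5
eef_pos: [0.3662, 0.313, 0.0834]
tool_rot: [-1.173, -1.261, 1.264]
wrist_force: [0.2, 0.1, -2.0]
gripper_width: 0.0171
4.5 [0.3662 0.313  0.0834] [[-0.073, -0.002, -0.997], [0.997, -0.001, -0.073], [-0.001, -1.0, 0.002]] [ 0.435 -0.219 -0.53   1.262  0.     0.361] [ 0.2  0.1 -2. ] 0.0171
```

View pics/s5c.png

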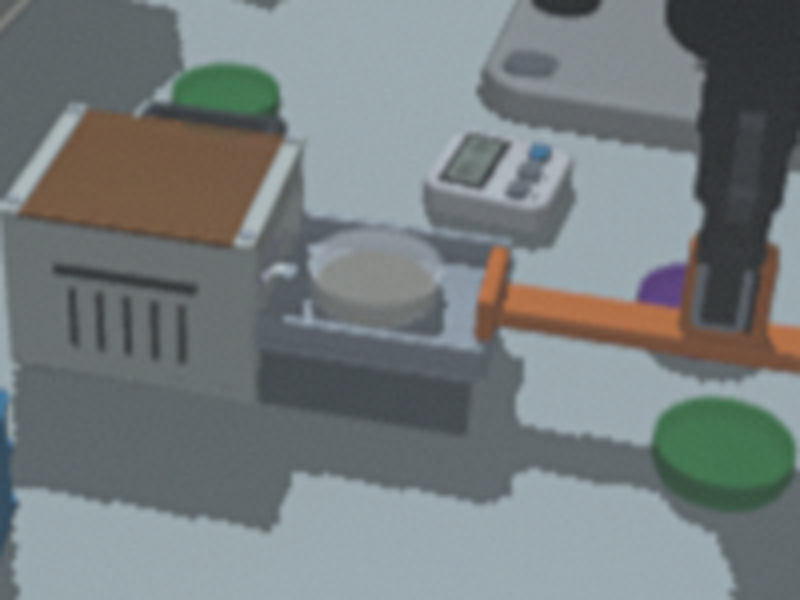

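View pics/t5c.png

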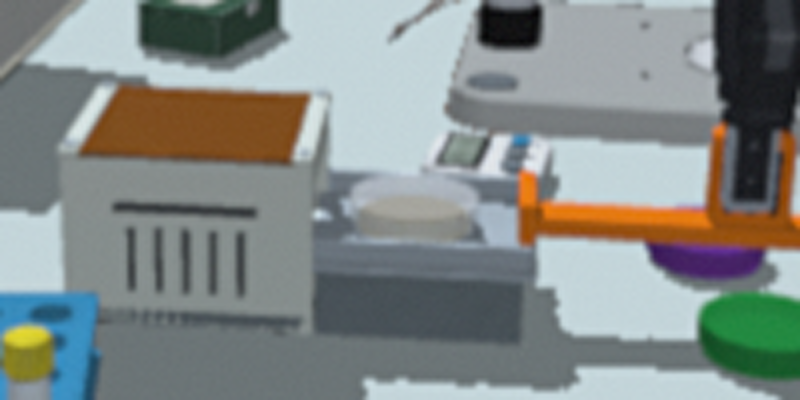

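```bash
python3 - <<'E'
from h import *
p=np.r_[pix2z('s5',[(240+478/4,200+337/4),(240+489/4,200+248/4)],[.0385,.0585]),pix2z('t5',[(240+522/4,220+243/4),(240+523/4,220+172/4)],[.0385,.0585])];print(p.round(4))
a=np.radians(4)
# same cams: dish and fence
q=np.r_[pix2z('s5',[(240+375/4,200+263/4)],.051),pix2z('t5',[(240+413/4,220+197/4)],.051),pix2z('s5',[(240+262/4,200+318/4),(240+480/4,200+342/4),(240+510/4,200+240/4)],.046)]
for q in list(p)+list(q):
    d=q[:2]-[.608,.3285];print((d@[np.cos(a),np.sin(a)]).round(4),(d@[-np.sin(a),np.cos(a)]).round(4))
E
```

```text
[[0.4588 0.3413 0.0385]
 [0.4641 0.3045 0.0585]
 [0.4611 0.3376 0.0385]
 [0.4638 0.3032 0.0585]]
-0.1479 0.0232
-0.1453 -0.0139
-0.1459 0.0194
-0.1456 -0.0152
-0.0986 -0.0008
-0.0968 0.0027
-0.0602 0.0436
-0.1504 0.0365
-0.1512 -0.0412
```

```bash
python3 -m inch '[{"jaw":0,"dp":[-0.002,0,-0.005],"angular":[0,0,0]},{"jaw":0,"dp":[-0.002,0,-0.013],"angular":[0,0,0]},{"jaw":0,"dp":[-0.002,0,-0.020],"angular":[0,0,0]},{"jaw":0,"dp":[-0.002,0,-0.027],"angular":[0,0,0]},{"jaw":0,"dp":[-0.002,0,-0.034],"angular":[0,0,0]}]'
python3 - <<'E'
from h import *
st();cam('scene','s6')
crop('s6',240,200,200,150,4,'s6c')
E
```

```text
time: 5.1
eef_pos: [0.4016, 0.3134, 0.0843]
tool_rot: [-1.174, -1.263, 1.262]
wrist_force: [-0.8, 0.4, -0.7]
gripper_width: 0.0174
5.1 [0.4016 0.3134 0.0843] [[-0.072, 0.0, -0.997], [0.997, 0.0, -0.072], [0.0, -1.0, -0.0]] [ 0.405 -0.132 -0.451  1.252  0.     0.333] [-0.8  0.4 -0.7] 0.0174
```

View pics/s6c.png

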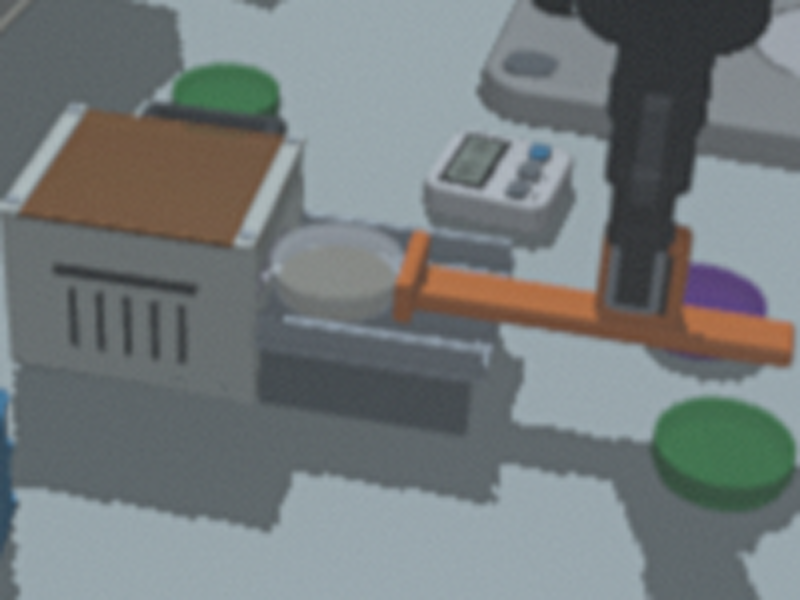

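```bash
python3 -m inch '[{"jaw":0,"dp":[0,0,-0.010],"angular":[0,0,0]},{"jaw":0,"dp":[0,0,-0.020],"angular":[0,0,0]},{"jaw":0,"dp":[0,0,-0.030],"angular":[0,0,0]},{"jaw":0,"dp":[0,0,-0.040],"angular":[0,0,0]},{"jaw":0,"dp":[0,0,-0.050],"angular":[0,0,0]}]'
python3 - <<'E'
from h import *
st();cam('scene','s7');cam('wrist','w7')
crop('s7',240,200,200,150,4,'s7c')
E
```

```text
time: 5.65
eef_pos: [0.4517, 0.3171, 0.0843]
tool_rot: [-1.174, -1.263, 1.262]
wrist_force: [-0.8, -1.0, -1.1]
gripper_width: 0.0172
5.65 [0.4517 0.3171 0.0843] [[-0.073, 0.0, -0.997], [0.997, 0.0, -0.073], [0.0, -1.0, -0.0]] [ 0.375  0.    -0.324  1.247  0.     0.302] [-0.8 -1.  -1.1] 0.0172
```

View pics/s7c.png

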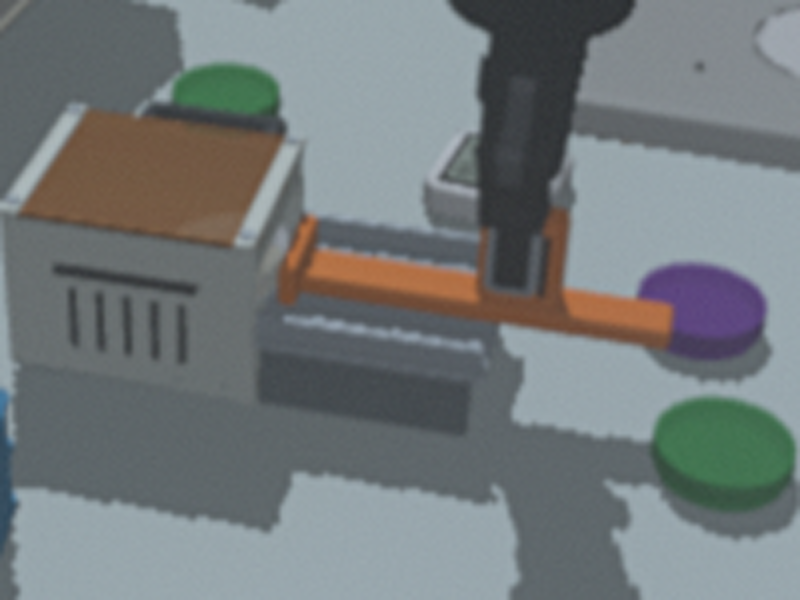

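```bash
python3 -m inch '[{"jaw":0,"dp":[0,0,-0.007],"angular":[0,0,0]},{"jaw":0,"dp":[0,0,-0.014],"angular":[0,0,0]},{"jaw":0,"dp":[0,0,-0.021],"angular":[0,0,0]},{"jaw":0,"dp":[0,0,-0.028],"angular":[0,0,0]},{"jaw":0,"dp":[0,0,-0.033],"angular":[0,0,0]}]'
python3 - <<'E'
from h import *
st();cam('scene','s8');cam('side','t8')
crop('s8',240,200,200,150,4,'s8c')
crop('t8',240,220,200,100,4,'t8c')
E
```

```text
time: 6.25
eef_pos: [0.4843, 0.3195, 0.0843]
tool_rot: [-1.174, -1.263, 1.262]
wrist_force: [-0.8, -0.6, -0.9]
gripper_width: 0.0174
6.25 [0.4843 0.3195 0.0843] [[-0.073, 0.0, -0.997], [0.997, 0.0, -0.073], [0.0, -1.0, -0.0]] [ 0.358  0.086 -0.236  1.249  0.     0.285] [-0.8 -0.6 -0.9] 0.0174
```

View pics/s8c.png

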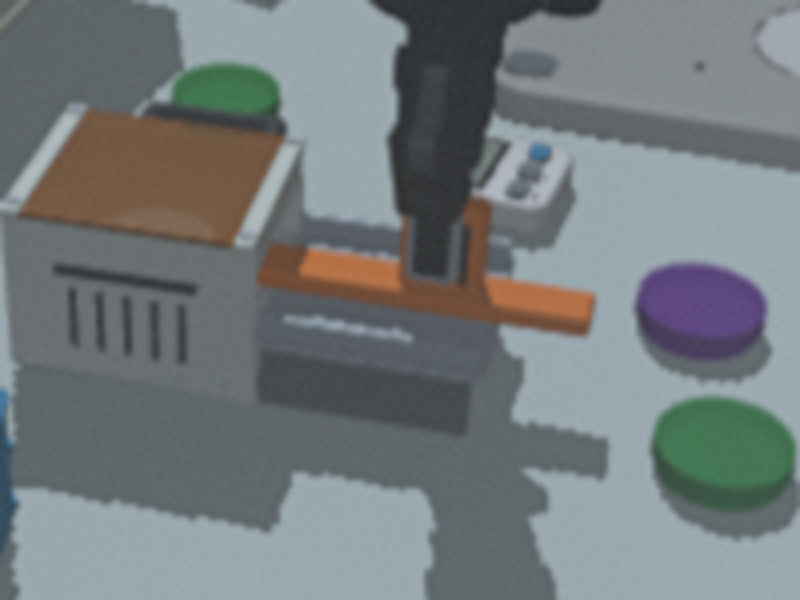

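View pics/t8c.png

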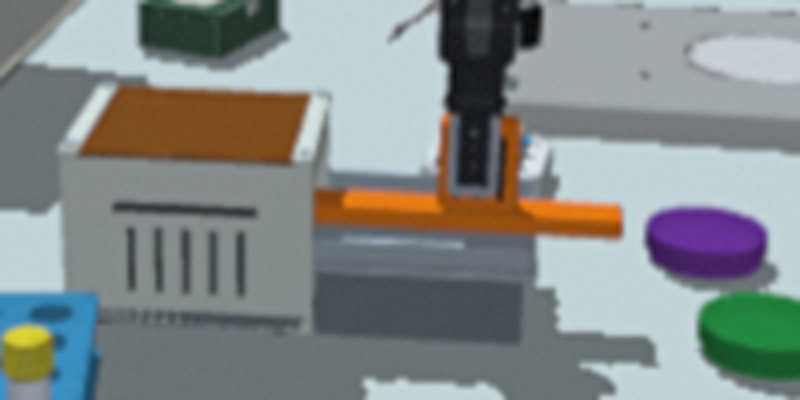

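```bash
python3 - <<'E'
from h import *
a=np.radians(4)
p=np.r_[pix2z('s8',[(240+589/4,200+335/4)],.039),pix2z('t8',[(240+620/4,220+238/4)],.039)]
for q in p:
    d=q[:2]-[.608,.3285];print((d@[np.cos(a),np.sin(a)]).round(4),(d@[-np.sin(a),np.cos(a)]).round(4))
i=cv2.imread('pics/s8.png')[220:265,240:320]
i=cv2.resize(i,None,fx=8,fy=8,interpolation=cv2.INTER_CUBIC).astype(float)
cv2.imwrite('pics/s8e.png',np.clip(i*2-20,0,255).astype(np.uint8))
E
```

```text
-0.1927 0.0104
-0.189 0.0095
```

View pics/s8e.png

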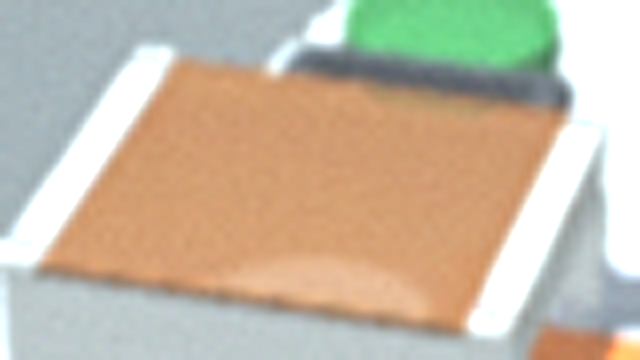

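```bash
python3 - <<'E'
from h import *
a=np.radians(4);o=np.array([.608,.3285]);ex=np.array([np.cos(a),np.sin(a)]);ey=np.array([-ex[1],ex[0]])
t=np.linspace(0,2*np.pi,73)
i=cv2.resize(cv2.imread('pics/s8.png')[215:275,240:320],None,fx=8,fy=8,interpolation=cv2.INTER_CUBIC)
i=np.clip(i.astype(float)*2-20,0,255).astype(np.uint8)
for c,col in (((0,0),(0,255,0)),((.008,0),(255,0,0))):
    P=np.array([np.r_[o+(c[0]+.029*np.cos(s))*ex+(c[1]+.029*np.sin(s))*ey,.044] for s in t])
    q=((proj('s8',P)-[240,215]+.5)*8).astype(int)
    cv2.polylines(i,[q.reshape(-1,1,2)],True,col,1)
cv2.imwrite('pics/s8f.png',i)
E
```

```text
(no output)
```

View pics/s8f.png

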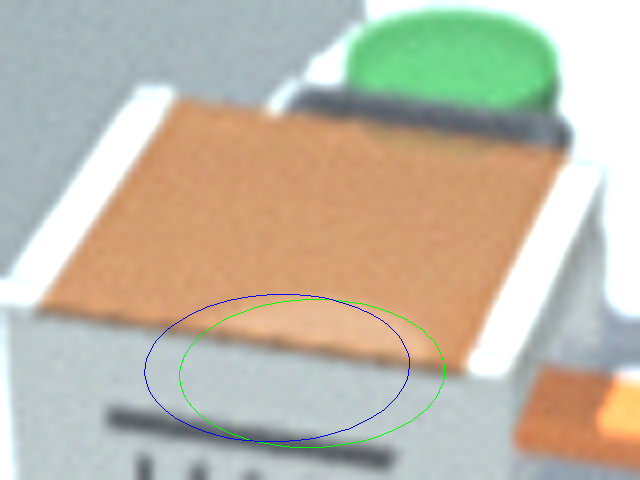

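```bash
python3 -m inch '[{"jaw":0,"dp":[0,0,0.015],"angular":[0,0,0]},{"jaw":0,"dp":[0,0,0.040],"angular":[0,0,0]},{"jaw":0,"dp":[0,0,0.070],"angular":[0,0,0]},{"jaw":0,"dp":[0,0,0.10],"angular":[0,0,0]},{"jaw":0,"dp":[0,-0.01,0.130],"angular":[0,0,0]}]'
python3 - <<'E'
from h import *
st();cam('scene','s9')
crop('s9',230,200,200,150,4,'s9c')
i=cv2.resize(cv2.imread('pics/s9.png')[215:275,240:320],None,fx=8,fy=8,interpolation=cv2.INTER_CUBIC)
cv2.imwrite('pics/s9e.png',np.clip(i.astype(float)*2-20,0,255).astype(np.uint8))
go([.4445,.4447,.125],113.5)
E
```

```text
time: 6.85
eef_pos: [0.3519, 0.3094, 0.0931]
tool_rot: [-1.173, -1.261, 1.264]
wrist_force: [-0.5, 1.1, -1.1]
gripper_width: 0.0172
6.85 [0.3519 0.3094 0.0931] [[-0.073, -0.002, -0.997], [0.997, -0.001, -0.073], [-0.001, -1.0, 0.002]] [ 0.441 -0.27  -0.555  1.288  0.     0.368] [-0.5  1.1 -1.1] 0.0172
dp [ 0.1274 -0.0303 -0.1054] ang [-1.800e-01 -1.924e+01  1.000e-02]
```

View pics/s9c.png

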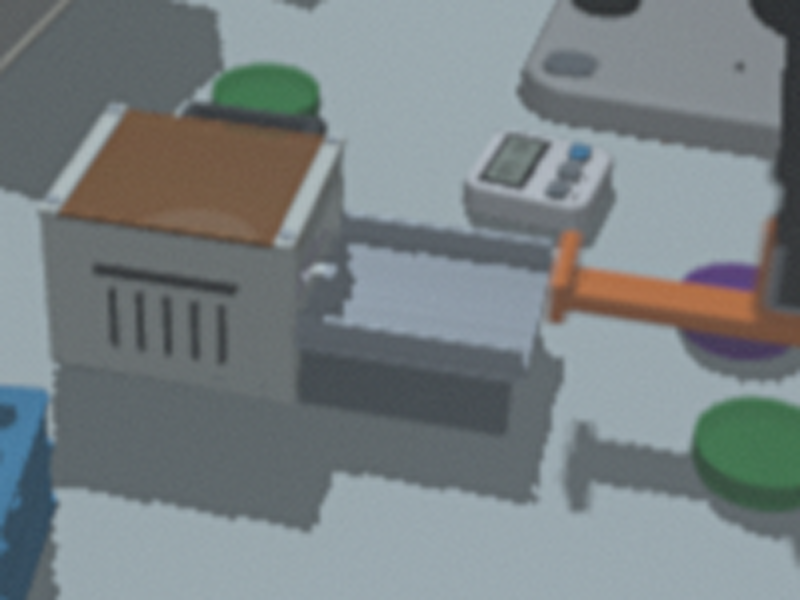

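View pics/s9e.png

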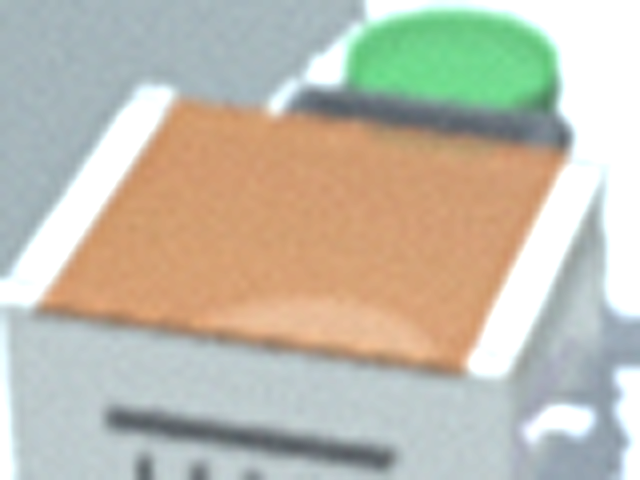

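```bash
python3 -m inch '[{"jaw":0,"dp":[0.02,-0.025,0],"angular":[0,0,0]},{"jaw":0,"dp":[0.048,-0.03,-0.02],"angular":[0,-6,0]},{"jaw":0,"dp":[0.075,-0.03,-0.05],"angular":[0,-12,0]},{"jaw":0,"dp":[0.1,-0.03,-0.08],"angular":[0,-19,0]},{"jaw":0,"dp":[0.1274,-0.03,-0.1054],"angular":[0,-19.2,0]}]'
python3 - <<'E'
from h import *
st();go([.4445,.4447,.046],113.5)
E
```

```text
time: 7.4
eef_pos: [0.451, 0.4459, 0.1243]
tool_rot: [-0.986, -1.506, 1.505]
wrist_force: [0.6, -1.0, -0.8]
gripper_width: 0.0171
7.4 [0.451  0.4459 0.1243] [[-0.4, 0.001, -0.916], [0.916, 0.0, -0.4], [-0.0, -1.0, -0.001]] [ 0.574  0.223 -0.012  1.336 -0.     0.162] [ 0.6 -1.  -0.8] 0.0171
dp [0.0015 0.0783 0.0065] ang [ 0.03  0.1  -0.  ]
```

```bash
python3 -m inch '[{"jaw":0,"dp":[0,0.025,0.003],"angular":[0,0,0]},{"jaw":0,"dp":[0,0.05,0.005],"angular":[0,0,0]},{"jaw":0,"dp":[0,0.068,0.005],"angular":[0,0,0]},{"jaw":0,"dp":[0,0.074,0.005],"angular":[0,0,0]},{"jaw":0,"dp":[0,0.076,0.005],"angular":[0,0,0]}]'
python3 - <<'E'
from h import *
st()
E
```

```text
time: 7.9
eef_pos: [0.4448, 0.4425, 0.0478]
tool_rot: [-0.987, -1.502, 1.504]
wrist_force: [-0.0, -0.0, 0.3]
gripper_width: 0.0174
7.9 [0.4448 0.4425 0.0478] [[-0.397, -0.001, -0.918], [0.918, -0.0, -0.397], [-0.0, -1.0, 0.001]] [ 0.575  0.255 -0.117  1.2    0.     0.167] [-0.  -0.   0.3] 0.0174
```

```bash
python3 -m inch '[{"jaw":0,"dp":[0,0.001,0],"angular":[0,0,0]},{"jaw":0,"dp":[0,0.002,0],"angular":[0,0,0]},{"jaw":0,"dp":[0,0.003,0],"angular":[0,0,0]},{"jaw":0,"dp":[0,0.003,0],"angular":[0,0,0]},{"jaw":0,"dp":[0,0.003,0],"angular":[0,0,0]}]'

```

```text
time: 8.4
eef_pos: [0.4454, 0.4429, 0.0457]
tool_rot: [-0.988, -1.503, 1.503]
wrist_force: [0.4, 0.1, -0.5]
gripper_width: 0.0171
```

```bash
python3 -m inch '[{"jaw":0,"dp":[0,0.001,0],"angular":[0,0,0]},{"jaw":0,"dp":[0,0.001,0],"angular":[0,0,0]},{"jaw":0.3,"dp":[0,0.001,0],"angular":[0,0,0]},{"jaw":0.6,"dp":[0,0.001,0],"angular":[0,0,0]},{"jaw":0.6,"dp":[0,0.001,0],"angular":[0,0,0]}]'
python3 - <<'E'
from h import *
st();cam('side','t10');crop('t10',290,230,180,120,4,'t10c');cam('wrist','w10')
E
```

```text
time: 8.9
eef_pos: [0.4451, 0.4427, 0.0441]
tool_rot: [-0.988, -1.503, 1.503]
wrist_force: [-0.2, 0.7, 0.0]
gripper_width: 0.051
8.9 [0.4451 0.4427 0.0441] [[-0.397, -0.0, -0.918], [0.918, -0.0, -0.397], [0.0, -1.0, 0.0]] [ 0.575  0.258 -0.12   1.193  0.     0.167] [-0.2  0.7  0. ] 0.051
```

View pics/t10c.png

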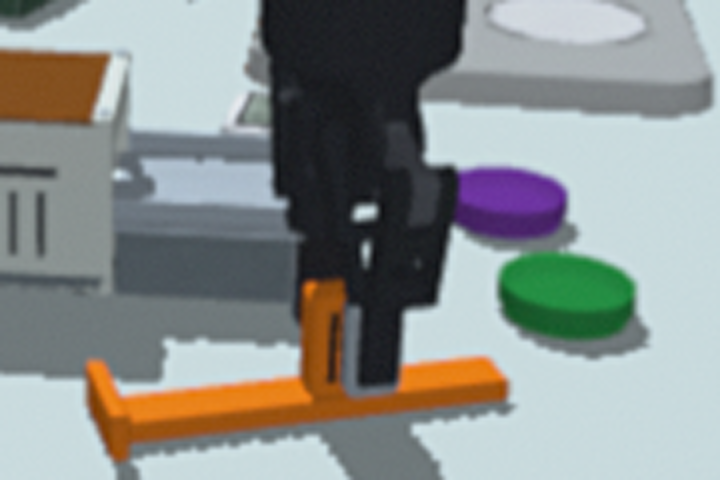

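View pics/w10.png

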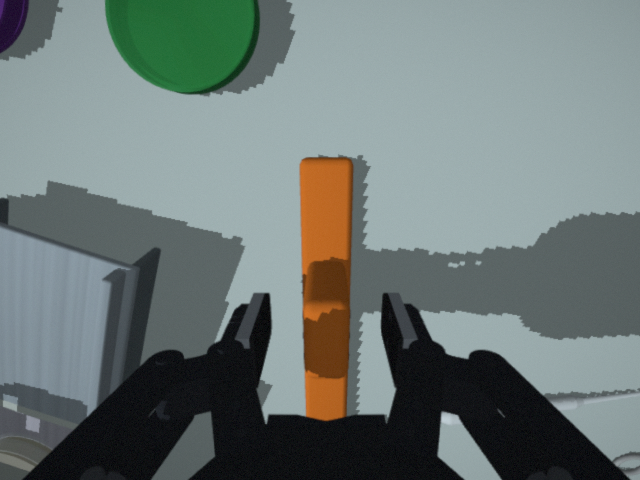

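```bash
python3 -m inch '[{"jaw":0.7,"dp":[0,-0.015,0],"angular":[0,0,0]},{"jaw":0.7,"dp":[0,-0.045,0],"angular":[0,0,0]},{"jaw":0.7,"dp":[0,-0.085,0],"angular":[0,0,0]},{"jaw":0.7,"dp":[0,-0.13,0],"angular":[0,0,0]},{"jaw":0.5,"dp":[0,-0.16,0],"angular":[0,-8,0]}]'
python3 - <<'E'
from h import *
st();go([.59,.18,.22],184)
E
```

```text
time: 9.5
eef_pos: [0.4458, 0.4432, 0.2093]
tool_rot: [-0.9, -1.604, 1.598]
wrist_force: [-0.2, 0.6, -0.2]
gripper_width: 0.0464
9.5 [0.4458 0.4432 0.2093] [[-0.521, 0.003, -0.853], [0.853, 0.002, -0.521], [0.0, -1.0, -0.004]] [0.575 0.182 0.097 1.481 0.    0.027] [-0.2  0.6 -0.2] 0.0464
dp [-0.2998 -0.0108  0.014 ] ang [  0.22 -62.59  -0.12]
```

```bash
python3 -m inch '[{"jaw":0.2,"dp":[-0.04,-0.01,-0.01],"angular":[0,-8,0]},{"jaw":0,"dp":[-0.08,-0.01,-0.02],"angular":[0,-16,0]},{"jaw":0,"dp":[-0.12,-0.01,-0.03],"angular":[0,-24,0]},{"jaw":0,"dp":[-0.16,-0.01,-0.04],"angular":[0,-32,0]},{"jaw":0,"dp":[-0.2,-0.01,-0.05],"angular":[0,-40,0]}]'
python3 - <<'E'
from h import *
st();go([.60,.30,.22],184)
E
```

```text
time: 10.0
eef_pos: [0.5931, 0.2968, 0.2158]
tool_rot: [-0.331, -2.05, 2.049]
wrist_force: [1.3, -0.3, -0.9]
gripper_width: -0.0003
10.0 [0.5931 0.2968 0.2158] [[-0.949, 0.001, -0.314], [0.314, 0.0, -0.949], [-0.001, -1.0, -0.001]] [ 0.267  0.294  0.237  1.512  0.    -0.984] [ 1.3 -0.3 -0.9] -0.0003
dp [-0.0056 -0.0042 -0.0052] ang [  0.04 -22.3   -0.07]
```

```bash
python3 -m inch '[{"jaw":0,"dp":[0,0,0],"angular":[0,-8,0]},{"jaw":0,"dp":[-0.005,0,-0.005],"angular":[0,-16,0]},{"jaw":0,"dp":[-0.005,0,-0.005],"angular":[0,-22.3,0]},{"jaw":0,"dp":[-0.005,0,-0.005],"angular":[0,-22.3,0]},{"jaw":0,"dp":[-0.005,0,-0.005],"angular":[0,-22.3,0]}]'
python3 - <<'E'
from h import *
st();cam('wrist','w11');cam('scene','s11')
E
```

```text
time: 10.5
eef_pos: [0.5983, 0.3012, 0.2152]
tool_rot: [-0.066, 2.19, -2.19]
wrist_force: [-0.3, -0.6, -0.2]
gripper_width: -0.0002
10.5 [0.5983 0.3012 0.2152] [[-0.998, 0.001, 0.061], [-0.061, 0.0, -0.998], [-0.001, -1.0, -0.0]] [ 0.272  0.316  0.261  1.516  0.    -1.36 ] [-0.3 -0.6 -0.2] -0.0002
```

View pics/w11.png

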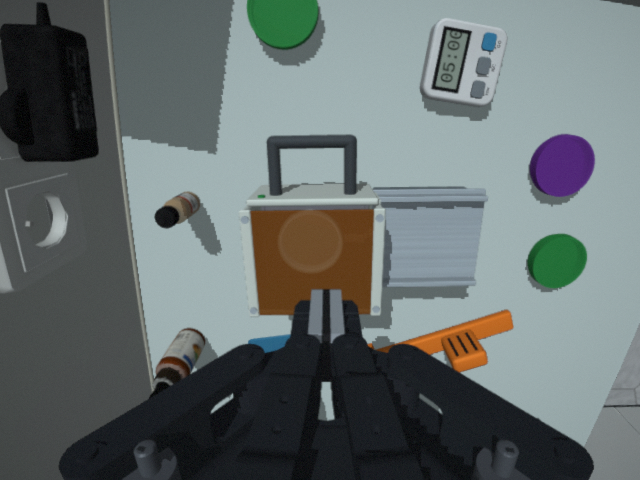

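View pics/s11.png

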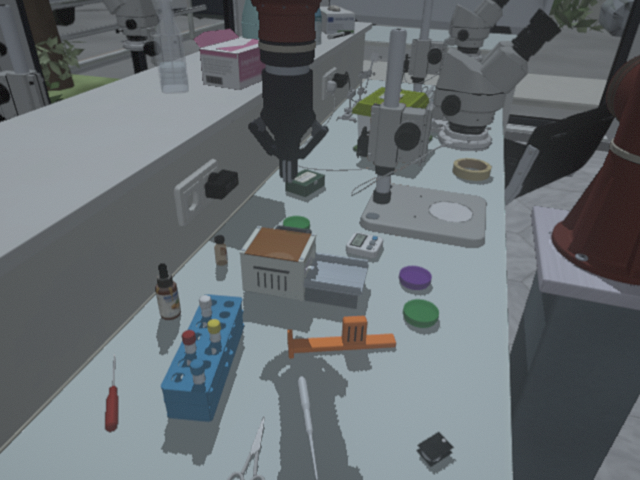

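```bash
python3 - <<'E'
from h import *
crop('w11',220,120,190,80,4,'w11c')
a=np.radians(4);o=np.array([.608,.3285]);ex=np.array([np.cos(a),np.sin(a)]);ey=np.array([-ex[1],ex[0]])
for n,uv,z in (('dish',(310,242),.044),('bar',(272,141.5),.058),('bar',(352,141),.058),('postR base',(350,193),.058),('hood',(248,206),.085),('hood',(384,204),.085)):
    p=pix2z('w11',[uv],z)[0];d=p[:2]-o;print(n,p.round(4),(d@ex).round(4),(d@ey).round(4))
E
```

```text
dish [0.6123 0.3235 0.044 ] 0.0039 -0.0053
bar [0.6451 0.2374 0.058 ] 0.0306 -0.0935
bar [0.5834 0.2334 0.058 ] -0.0312 -0.0932
postR base [0.5816 0.2742 0.058 ] -0.0301 -0.0523
hood [0.6583 0.2827 0.085 ] 0.047 -0.0492
hood [0.5582 0.2752 0.085 ] -0.0534 -0.0497
```

View pics/w11c.png

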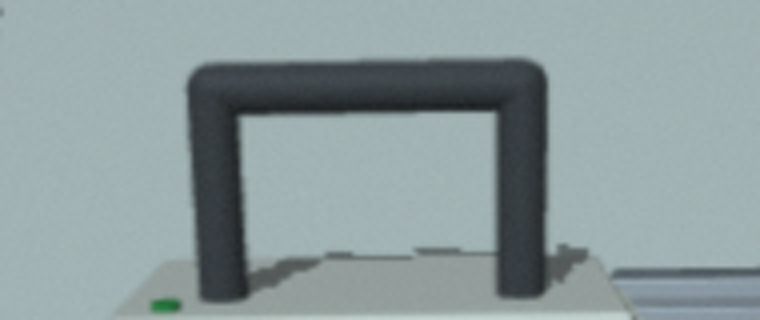

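```bash
python3 - <<'E'
from h import *
go([.613,.258,.125],184)
E
```

```text
dp [-0.012   0.0898  0.044 ] ang [ 0.01 -0.47 -0.02]
```

```bash
python3 -m inch '[{"jaw":0,"dp":[-0.006,0.01,0.022],"angular":[0,-0.5,0]},{"jaw":0,"dp":[-0.012,0.035,0.044],"angular":[0,-0.5,0]},{"jaw":0,"dp":[-0.012,0.065,0.044],"angular":[0,-0.5,0]},{"jaw":0,"dp":[-0.012,0.09,0.044],"angular":[0,-0.5,0]},{"jaw":0,"dp":[-0.012,0.09,0.044],"angular":[0,-0.5,0]}]'
python3 - <<'E'
from h import *
st();cam('wrist','w12');go([.613,.258,.07],184)
E
```

```text
time: 11.1
eef_pos: [0.6107, 0.2574, 0.1203]
tool_rot: [-0.085, 2.187, -2.189]
wrist_force: [-0.7, 0.6, -0.6]
gripper_width: 0.0002
11.1 [0.6107 0.2574 0.1203] [[-0.997, -0.006, 0.071], [-0.071, -0.001, -0.997], [0.006, -1.0, 0.001]] [ 0.202  0.32   0.094  1.351  0.    -1.44 ] [-0.7  0.6 -0.6] 0.0002
dp [-0.0013  0.053  -0.0002] ang [-0.02  0.1   0.19]
```

View pics/w12.png

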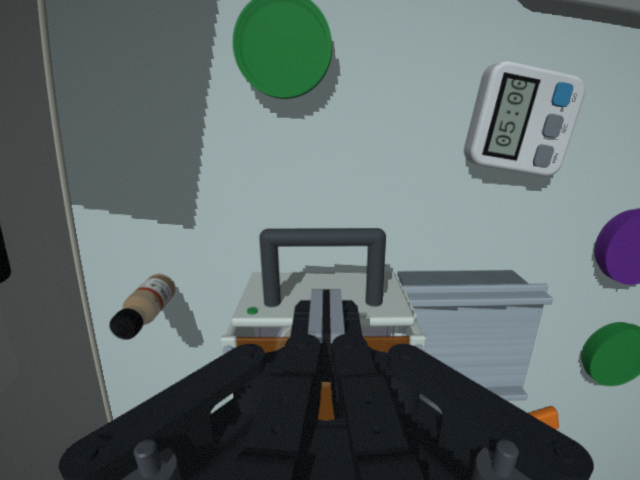

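```bash
python3 - <<'E'
from h import *
print(proj('w12',[(.6143,.2354,.058),(.613,.247,.095),(.613,.258,.095),(.613,.268,.095),(.613,.247,.045)]).round(0))
print(pix2z('w12',[(322,238)],.058))
E
python3 -m inch '[{"jaw":0,"dp":[-0.001,0.012,0],"angular":[0,0,0]},{"jaw":0,"dp":[-0.001,0.024,0],"angular":[0,0,0]},{"jaw":0,"dp":[-0.001,0.036,0],"angular":[0,0,0]},{"jaw":0,"dp":[-0.001,0.048,0],"angular":[0,0,0]},{"jaw":0,"dp":[-0.001,0.05,0],"angular":[0,0,0]}]'
python3 - <<'E'
from h import *
st();cam('wrist','w13');cam('scene','s13');crop('s13',200,180,160,120,4,'s13c')
E
```

```text
[[324. 236.]
 [325. 287.]
 [323. 308.]
 [322. 326.]
 [324. 248.]]
[[0.61510058 0.23634545 0.058     ]]
time: 11.65
eef_pos: [0.613, 0.2579, 0.072]
tool_rot: [-0.083, 2.185, -2.186]
wrist_force: [-0.1, -0.2, -0.2]
gripper_width: 0.0
11.65 [0.613  0.2579 0.072 ] [[-0.997, -0.003, 0.073], [-0.073, -0.001, -0.997], [0.003, -1.0, 0.0]] [ 0.202  0.349  0.04   1.264  0.    -1.441] [-0.1 -0.2 -0.2] 0.0
```

View pics/w13.png

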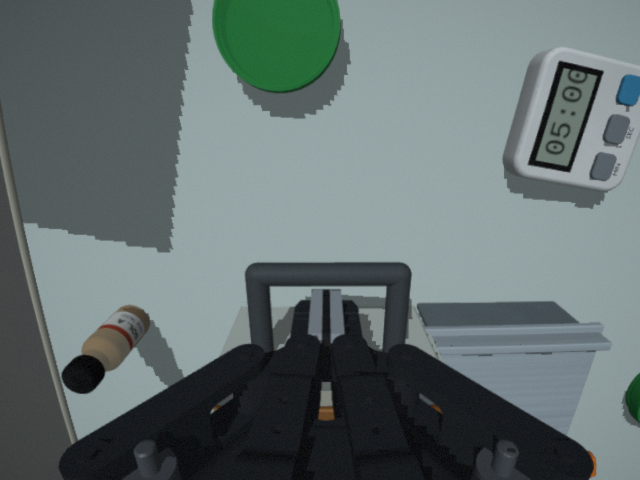

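View pics/s13c.png

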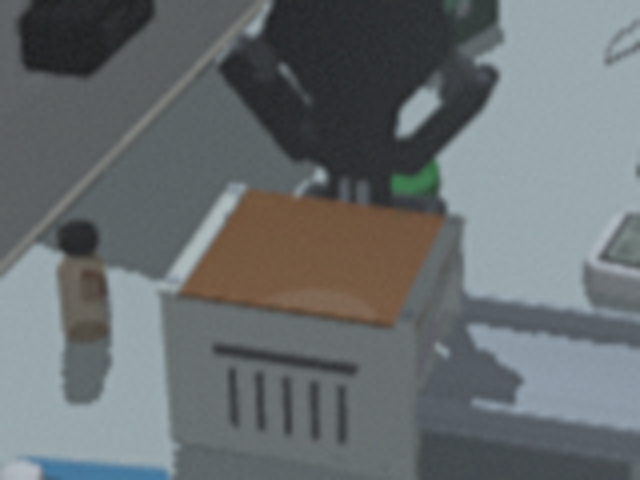

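```bash
python3 -m inch '[{"jaw":0,"dp":[0,0,0.002],"angular":[0,0,0]},{"jaw":0,"dp":[0,0,0.004],"angular":[0,0,0]},{"jaw":0,"dp":[0,0,0.006],"angular":[0,0,0]},{"jaw":0,"dp":[0,0,0.009],"angular":[0,0,0]},{"jaw":0,"dp":[0,0,0.013],"angular":[0,0,0]}]'
python3 -m inch '[{"jaw":0,"dp":[0,0,0.005],"angular":[0,0,0]},{"jaw":0,"dp":[0,0,0.011],"angular":[0,0,0]},{"jaw":0,"dp":[0,0,0.017],"angular":[0,0,0]},{"jaw":0,"dp":[0,0,0.023],"angular":[0,0,0]},{"jaw":0,"dp":[0,0,0.029],"angular":[0,0,0]}]'
python3 - <<'E'
from h import *
st();cam('wrist','w14')
E
```

```text
time: 12.25
eef_pos: [0.6154, 0.2452, 0.0748]
tool_rot: [-0.079, 2.184, -2.183]
wrist_force: [-0.8, 1.9, 1.5]
gripper_width: 0.0002
time: 12.75
eef_pos: [0.6173, 0.2156, 0.0743]
tool_rot: [-0.079, 2.184, -2.184]
wrist_force: [0.7, 2.5, 1.4]
gripper_width: 0.0002
12.75 [0.6173 0.2156 0.0743] [[-0.997, 0.0, 0.073], [-0.073, 0.0, -0.997], [-0.0, -1.0, -0.0]] [ 0.136  0.311 -0.002  1.258  0.    -1.507] [0.7 2.5 1.4] 0.0002
```

View pics/w14.png

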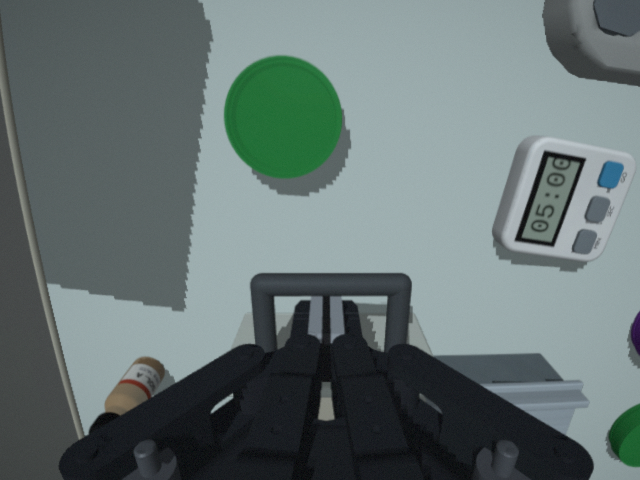

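```bash
python3 -m inch '[{"jaw":0,"dp":[0,0,0.006],"angular":[0,0,0]},{"jaw":0,"dp":[0,0,0.012],"angular":[0,0,0]},{"jaw":0,"dp":[0,0,0.018],"angular":[0,0,0]},{"jaw":0,"dp":[0,0,0.024],"angular":[0,0,0]},{"jaw":0,"dp":[0,0,0.03],"angular":[0,0,0]}]'
python3 -m inch '[{"jaw":0,"dp":[0,0,0.003],"angular":[0,0,0]},{"jaw":0,"dp":[0,0,0.005],"angular":[0,0,0]},{"jaw":0,"dp":[0,0,0.007],"angular":[0,0,0]},{"jaw":0,"dp":[0,0,0.008],"angular":[0,0,0]},{"jaw":0,"dp":[0,0,0.009],"angular":[0,0,0]}]'
python3 - <<'E'
from h import *
st();cam('scene','s15');cam('side','t15')
E
```

```text
time: 13.3
eef_pos: [0.6193, 0.1858, 0.0742]
tool_rot: [-0.08, 2.185, -2.184]
wrist_force: [1.5, 1.6, -0.3]
gripper_width: -0.0002
time: 13.8
eef_pos: [0.6199, 0.1773, 0.0742]
tool_rot: [-0.08, 2.184, -2.184]
wrist_force: [0.2, 1.8, -2.0]
gripper_width: 0.0002
13.8 [0.6199 0.1773 0.0742] [[-0.997, -0.0, 0.073], [-0.073, 0.0, -0.997], [0.0, -1.0, -0.0]] [ 0.076  0.284 -0.033  1.253  0.    -1.567] [ 0.2  1.8 -2. ] 0.0002
```

View pics/s15.png

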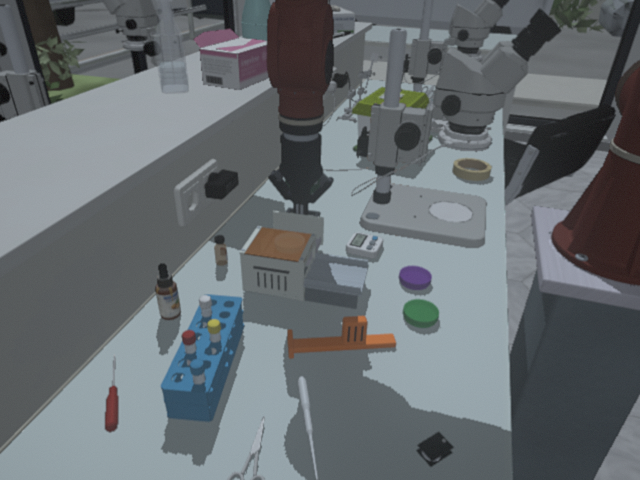

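```bash
python3 -m inch '[{"jaw":0,"dp":[0,0,0.001],"angular":[0,0,0]},{"jaw":0,"dp":[0,0,0.002],"angular":[0,0,0]},{"jaw":0,"dp":[0,0,0.003],"angular":[0,0,0]},{"jaw":0,"dp":[0,0,0.003],"angular":[0,0,0]},{"jaw":0,"dp":[0,0,0.003],"angular":[0,0,0]}]'
```

```text
time: 14.4
eef_pos: [0.6199, 0.1767, 0.0743]
tool_rot: [-0.082, 2.188, -2.178]
wrist_force: [-0.1, 12.0, -1.2]
gripper_width: 0.0003
```

```bash
python3 -m inch '[{"jaw":0,"dp":[0,0,-0.002],"angular":[0,0,0]},{"jaw":0,"dp":[0,0,-0.005],"angular":[0,0,0]},{"jaw":0,"dp":[0,0,-0.009],"angular":[0,0,0]},{"jaw":0,"dp":[0,-0.005,-0.009],"angular":[0,0,0]},{"jaw":0,"dp":[0,-0.02,-0.009],"angular":[0,0,0]}]'
python3 -m inch '[{"jaw":0,"dp":[0,-0.03,0],"angular":[0,0,0]},{"jaw":0,"dp":[0,-0.06,0],"angular":[0,0,0]},{"jaw":0,"dp":[0,-0.09,0],"angular":[0,0,0]},{"jaw":0,"dp":[0,-0.12,0],"angular":[0,0,0]},{"jaw":0,"dp":[0,-0.14,-0.03],"angular":[0,0,0]}]'
python3 - <<'E'
from h import *
st();cam('wrist','w16');cam('scene','s16');crop('s16',220,190,160,120,5,'s16c')
E
```

```text
time: 14.9
eef_pos: [0.6186, 0.1831, 0.0935]
tool_rot: [-0.082, 2.185, -2.186]
wrist_force: [0.9, -0.5, 0.8]
gripper_width: -0.0003
time: 15.4
eef_pos: [0.6188, 0.2108, 0.2387]
tool_rot: [-0.071, 2.184, -2.185]
wrist_force: [-0.0, 0.1, -1.4]
gripper_width: 0.0003
15.4 [0.6188 0.2108 0.2387] [[-0.998, 0.004, 0.069], [-0.069, -0.001, -0.998], [-0.004, -1.0, 0.001]] [ 1.290e-01  2.630e-01  2.420e-01  1.546e+00 -1.000e-03 -1.511e+00] [-0.   0.1 -1.4] 0.0003
```

View pics/w16.png

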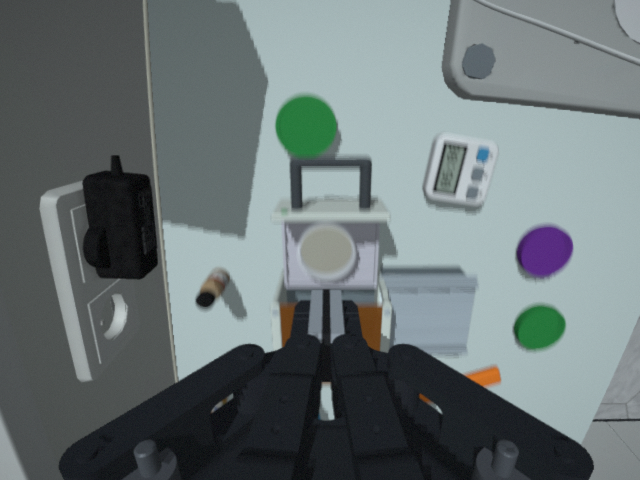

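View pics/s16c.png

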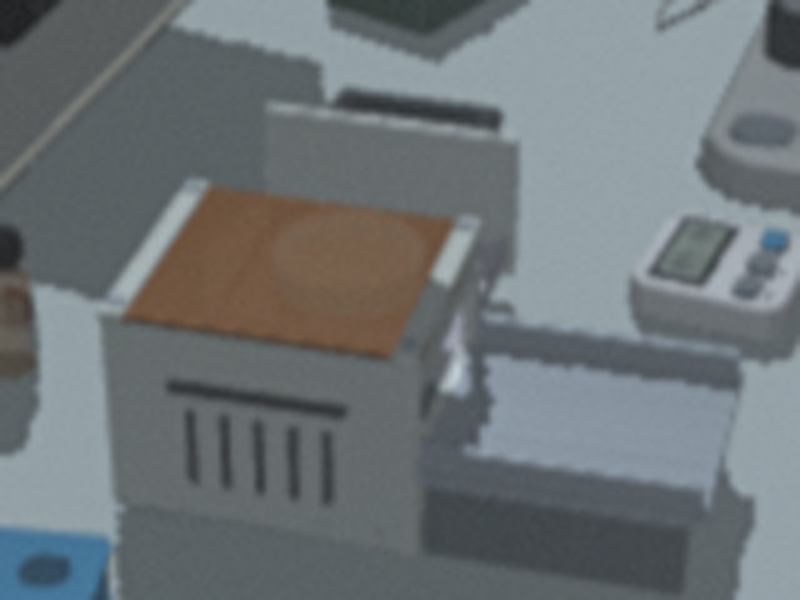

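Drawer is out with the dish flat in it, clear of the shield. The dish is at about (327,250) in the wrist image. I'll measure drawer travel and the dish offset.

```bash
python3 - <<'E'
from h import *
st();cam('wrist','w17');crop('w17',260,140,140,160,5,'w17c')
a=np.radians(4);o=np.array([.608,.3285]);ex=np.array([np.cos(a),np.sin(a)]);ey=np.array([-ex[1],ex[0]])
for n,uv,z in (('dish',(327.5,251),.044),('bar',(295,162),.058),('bar',(366,162),.058)):
    p=pix2z('w16',[uv],z)[0];d=p[:2]-o;print(n,p.round(4),(d@ex).round(4),(d@ey).round(4))
E
```

```text
15.5 [0.6185 0.2154 0.2399] [[-0.997, 0.007, 0.074], [-0.074, 0.002, -0.997], [-0.007, -1.0, -0.001]] [ 1.360e-01  2.640e-01  2.450e-01  1.545e+00  1.000e-03 -1.510e+00] [ 0.6  0.1 -0.5] 0.0001
dish [0.6163 0.25   0.044 ] 0.0028 -0.0789
bar [0.6501 0.1649 0.058 ] 0.0306 -0.1662
bar [0.5897 0.1607 0.058 ] -0.03 -0.1661
```

View pics/w17c.png

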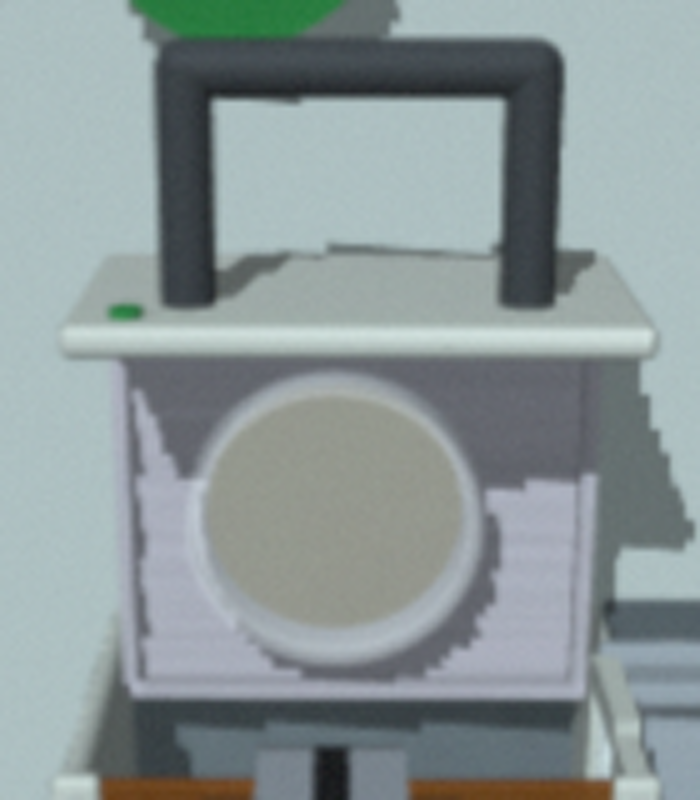

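```bash
python3 - <<'E'
from h import *
a=np.radians(4);o=np.array([.608,.3285]);ex=np.array([np.cos(a),np.sin(a)]);ey=np.array([-ex[1],ex[0]])
for n,uv,z in (('dish',(260+334/5,140+511/5),.044),('bar',(297,154),.058),('bar',(367,154),.058),('lip',(260+360/5,140+690/5),.0335)):
    p=pix2z('w17',[uv],z)[0];d=p[:2]-o;print(n,p.round(4),(d@ex).round(4),(d@ey).round(4))
cam('side','t17');cam('scene','s17');st()
E
```

```text
dish [0.6177 0.2464 0.044 ] 0.0039 -0.0826
bar [0.6493 0.1633 0.058 ] 0.0297 -0.1676
bar [0.5899 0.1589 0.058 ] -0.0298 -0.1679
lip [0.6091 0.2894 0.0335] -0.0016 -0.0391
15.65 [0.6174 0.2129 0.2346] [[-0.997, 0.0, 0.073], [-0.073, -0.0, -0.997], [-0.0, -1.0, 0.0]] [ 0.132  0.265  0.237  1.542 -0.    -1.511] [ 0.7 -0.3 -0.6] -0.0001
```

View pics/t17.png

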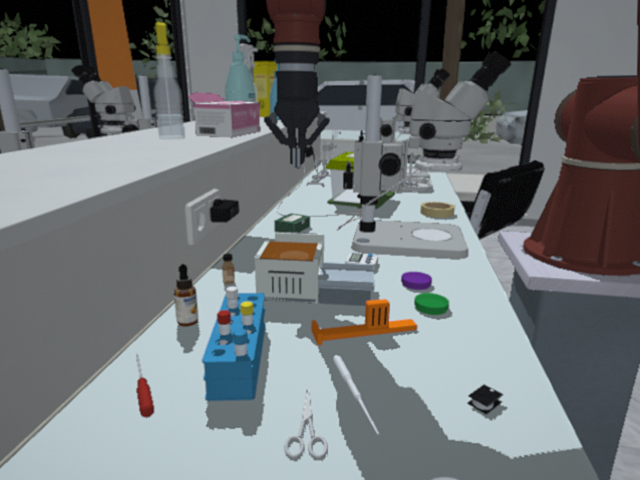

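```bash
python3 -c "
from workcell import env
print(env.sign_off())"
```

```text
the job is handed in; nothing more can be done
None
```

I carried out the whole task and handed the job in at about 15.7 s of the 61 s allowed. The sign-off gives no verdict, so what follows rests on my own checks.

**What I did:** I gripped the push stick by its upright grip and pushed the dish along the deck and through the slot with the stick alone. It dropped into the shut drawer. I laid the stick back flat where it had been and let it go. Then I hooked the closed fingers behind the handle bar, drew the drawer out at roughly 0.06 m/s, backed off and lifted clear.

**Last checks:**
- **Drawer:** at the end of the pull the wrist force jumped from about 2 N to 12 N, so it reached its stop. The handle's measured travel was 74.4 mm of the 75 mm. An earlier frame taken while the arm was still settling gave 73 mm.
- **Dish:** it lies flat on the drawer floor, clear of the shield. It is about +4 mm in x and -8 mm in y from the floor's middle, inside the limits.
- **Push stick:** it lies flat on the bench, and the last picture shows it unmoved.
- **Timer and vial:** both look to be where they started in the last pictures; I did not measure them.
- **Robot:** the gripper stood well above everything at hand-in, touching nothing.

No check failed.

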